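Unlatch the bevel jig's tilting board and hold it at the index arm's angle

TASK

Set up the bevel jig: press its pedal right down to the stop, so that the catch lets go of the tilting board and the board springs ajar, and let the pedal come back up. Then swing the board up with its bar handle at the front edge until it is parallel (within about 3 degrees) to the brass index arm on its left, and finish while holding it there, still, for a workmate to clamp: the board falls back if let go. Do not shift the index arm or push the small things lying around the jig.

Things in the scene. Friction and masses are not known exactly. Their poses are not given: they have to be found in the camera images.
- bevel_jig: Fixed jig: plywood base 18 mm thick, 250 mm deep (x); wooden tilting board in the middle, upright aluminium quadrant (marks every 5 degrees on its rim) and brass index arm on the left (+y), dark steel pedal on the right. Origin: on the bench, 125 mm behind the base's front edge. x points from the board's handle to its hinge (roughly away from the robot), y left, z up. Place and yaw vary.
- hinge_axis (a point): Point on the board's hinge axis, in the middle of the board's width, 67 mm above the bench, at (110, 0, 67) mm in the jig's frame; the axis runs along the jig's y. The board's far edge is here, its free edge with the handle is towards the robot. Axes as the jig's.
- tilt_board (a joint): Board angle, rad: 0 = level and latched, grows as the handle edge swings up, stop at 1.2. Wood, 170 mm deep, 150 wide, 14 thick, 0.5 kg, mid-plane through the hinge axis. It cannot be lifted while latched. Unlatched, a hinge spring pops it up and it rests ajar at about 0.15 to 0.3; from any higher angle gravity and the spring pull it back (2 to 4 N at the handle).
- board_handle (a point): Middle of the bar handle: round steel bar, 12 mm diameter, along the jig's y, 90 mm free between two side rods, 235 mm from the hinge axis, 53 mm in front of the board's edge, in its mid-plane (67 mm above the bench when latched). Can be pinched from above, one finger before and one behind it; it turns in the grip. Axes turn with the board: x towards the hinge, y along the bar.
- index_arm (a joint): Angle of the brass index arm, rad, on the same scale as the board's angle (equal values = board parallel to the arm). Different each time, between 0.55 and 0.95; stiff, stays where it is set.
- index_tip (a point): Pointed tip of the brass index arm, a flat bar 14 mm wide with a dark clamping knob, outside the quadrant on the left, 113 mm left of the board's middle; it turns about the same hinge axis and the tip is 190 mm from that axis. The point's axes turn with the arm: x along it towards the hinge.
- pedal (a joint): Angle of the pedal, rad: 0 = up, grows as its near end is pressed down, 0.32 = on its stop; a spring brings it back up. Needs about 4 N at the pad to start and about 9 N to reach the stop. The catch on its shaft lets the board go at about 0.2.
- pedal_pad (a point): Centre of the top of the pedal's ribbed pad (dark steel, 62 mm long, 56 mm wide) at the near end of the pedal, right of the board: with the pedal up it is 65 mm above the bench, sloping up towards the robot at 0.3 rad; on the stop it is about 37 mm above the bench and nearly level. It swings about the pedal's shaft, 92 mm behind it.
- pedal_shaft (a point): Point on the pedal's shaft axis, level with the pedal's middle, 30 mm above the bench, at (10, -155, 30) mm in the jig's frame; the axis runs along the jig's y.
- pencil: Flat carpenter's pencil, 167 x 14 x 8 mm, loose on the bench in front of the jig; leave alone. Origin: its underside, middle.
- nail_tin: Low round tin of nails, 85 mm across, 28 mm high, loose, left of the jig; leave alone. Origin: centre of its underside.
- bung_2: Pale tapered wooden bung, 35 mm across and high, loose, right of the pedal; leave alone. Origin: centre of its underside.
- bung_3: Speckled cork bung, 45 mm across, 40 mm high, loose, right of the pedal; leave alone. Origin: centre of its underside.

How it is judged:
On the way, in this order (a step that is already met when the one before it is completed fails the run):
1. the pedal is pressed down to its stop (value of joint pedal above 0.29 rad), for 0.1 s.
2. the board is lifted clear of its sprung-ajar rest by the gripper (value of joint tilt_board above 0.4 rad and contact force between the fingers and tilt_board above 1 N), for 0.2 s.
At the end, for the whole second after the job is handed in: The board is held by the gripper's fingers (contact over 1 N), still (under 0.05 rad/s), within 0.06 rad (3.4 degrees) of parallel to the index arm; the pedal is back up (under 0.1 rad) (angle between the x axis of board_handle and the x axis of index_tip, either way round below 0.06 rad and contact force between the fingers and tilt_board above 1 N and velocity of joint tilt_board between -0.05 and 0.05 rad/s and value of joint pedal below 0.1 rad); the arm keeps its last pose, push and grip.
It fails at once if the index arm is shifted (tip moved more than 10 mm) (distance of index_tip from where it was at the start of the episode above 0.01 m).
It fails at once if a loose bystander is pushed more than 30 mm (distance of any of pencil, nail_tin, bung_2, bung_3 from where it was at the start of the episode above 0.03 m).
It also fails if it takes over 45 s, if anything falls off the work surface, if the arm or the gripper's body presses on something with over 40 N, if the wrist force passes 120 N, or if a joint passes its speed limit or range.

ROBOT

A 6-joint arm with a two-finger parallel gripper is mounted at the origin on a cart in front of the work surface, level with it; the furniture and walls round the work are solid. World frame = base frame: x ahead of the robot, y to its left, z up, the work surface at z = 0. Lengths are in m, angles in rad, forces in N, time in s.
With the tool pointing down it reaches from about 0.35 to 0.975 m from the base axis. Payload 17.4 kg.
Tool frame: the origin (TCP) lies midway between the tips of the shut fingers; the grasp point (between the pads) lies 19 mm behind it; z points along the fingers, x is the direction in which the jaws open and shut, and the axes are right-handed (so a half turn about z gives the same grasp; the last joint's range is limited). The gripper opens to 85 mm and grips with 20 to 120 N. Pads are 22 mm wide; open, the fingers measure 114 mm over their backs; the gripper's body (76 mm by 85 mm) begins 54 mm behind the grasp point. The pads swing forward as they close: fully open they stand 13 mm farther back than shut.
Start: joints at [1.19, 0.116, 1.442, -0, 1.584, -0.038], TCP at [0.227, 0.636, 0.231] pointing down, gripper open.
Joint ranges: [-2.83, 2.83], [-0.83, 2.19], [0.07, 2.5], [-1.14, 4.28], [0.01, 3], [-2.97, 2.97]. Speed limits (rad/s): [1.89, 1.89, 2.22, 3.14, 3.14, 3.14].

INTERFACE

Orientations are given as a unit quaternion [w, x, y, z].
In Python, from station import robot gives the robot as it stands. The module is installed in compiled form; this text tells all that it offers.
- The arm moves only by the tool play_rows, never from a script. Its argument "plan" is a list of rows, each an object with "gripper": the opening, from 0 (shut) to 1 (fully open); "linear": the shift along the tool's x, y, z in mm, a list of three; "rotation": the turn, a rotation vector about the tool's x, y, z in units of 10 degrees (1.0 is 10 degrees), a list of three. In form: [{"gripper": gripper, "linear": [tx, ty, tz], "rotation": [wx, wy, wz]}, ...]. A call has 1 to 5 rows; each row shifts and turns the commanded pose from where the row before left it, along the tool's axes as they then stand; what a row does not reach is not made up. A row lasts 1/8 s, in which the tool goes at most 62.5 mm and 10.7 degrees, less where a joint would pass 70% of its speed; a pose out of reach is approached as far as the arm can. A call with a gripper value outside its range is refused whole. The fingers move at their own pace and stop on an object; "force" is the grip in N (left out, the last holds). Time passes only in rows, so rows that do not move let the fingers close. It gives the time, the measured TCP pose, the force and the opening at its end, in the units of the state.
- robot.state(): the state, without advancing time (a new reading comes with each control period).
- robot.camera(name): name is "scene" or "top" or "wrist"; returns the picture (384x512x3 uint8, blue, green, red); there is no depth.
- robot.calibration(name): a dict with "fx", "fy", "cx", "cy" (pixels), "D" ([k1, k2, p1, p2, k3] as OpenCV has them; the pictures are not rectified), "origin" and "attitude" of the camera in the world. Camera axes: x right, y up, looking along -z (the intrinsics and any distortion apply to the point x, -y, -z); pixel columns grow to the right and rows downward; lengths in m; the calibration is good to about 2 mm. A picture is of the moment at which its call begins: read the wrist's pose just before it. calibration takes no time and is no camera call; for the wrist camera it gives the pose at the moment of the call.
- robot.close_job(): hands the job in, once; it reports no verdict.
Trained networks look in the newest picture that a camera, given by its name, has taken for a name from the list of things; names that differ only in an ending like _2 or _b are one class to them, and where a whole thing is asked for, a point or a joint stands for the part that bears it (a point fixed in the world has none). Each returns a list of dicts, best first, with "conf" (0 to 1); they miss things now and then, are a little off and sometimes report something else, mostly with a low value. They report only what shows in the picture. A call takes as long as a camera call.
- robot.outline_of(camera, label): "mask" (384x512 bool, what is visible of it) and "box" ([centre column, centre row, width, height] in pixels, round what is visible of it).
- robot.mark_of(camera, label): "location" ([column, row] in pixels: a listed point, or the origin of a listed thing).
The state is a dict: "t": time; "qpos": joint angles; "qvel": joint speeds; "joint_efforts": joint torques, N m; "tcp_pos": TCP position; "orientation": TCP orientation; "force": force on the tool from outside, world axes, zero at the start; "wrist_torque": the same for the moment, N m; "finger_gap": finger opening in m.
Only numpy, scipy, OpenCV 4.12 (cv2) and the standard library are available. Lean on these libraries where they do the work, as an engineer would, in place of code of your own. Each camera call takes 0.05 s, during which the arm holds its last target.

## Working session

There is one attempt and no reset: what is moved stays moved. The work goes in short steps, Python scripts to look and compute and a tool call to move; the robot and the scene stay as the last step left them, time stands still between calls to the robot, and variables do not carry over. Pictures are saved under pics/ and viewed, and the job is handed in when it is done.

Besides the shell and the picture viewer there is one more tool, called after "Call:" in YAML: its name, and indented under it one key for each argument. play_rows: Moves the arm, as the interface text tells. Its arguments: {"type":"object","properties":{"plan":{"type":"array","items":{"type":"object","properties":{"gripper":{"type":"number"},"linear":{"type":"array","items":{"type":"number"}},"rotation":{"type":"array","items":{"type":"number"}}}}},"force":{"type":"number"}},"required":["plan"]}

```bash
mkdir -p pics; cat > h.py <<'E'
from station import robot
import numpy as np, cv2
from scipy.spatial.transform import Rotation as R
def cal(n):
    c=robot.calibration(n); return c
def rot(c):
    a=np.array(c["attitude"],float)
    if a.shape==(3,3): return a
    return R.from_quat([a[1],a[2],a[3],a[0]]).as_matrix()
def ray(c,px):
    K=np.array([[c["fx"],0,c["cx"]],[0,c["fy"],c["cy"]],[0,0,1]])
    u=cv2.undistortPoints(np.array([[px]],float),K,np.array(c["D"],float))[0,0]
    d=rot(c)@np.array([u[0],-u[1],-1]); return np.array(c["origin"],float),d/np.linalg.norm(d)
def atz(c,px,z):
    o,d=ray(c,px); return o+d*(z-o[2])/d[2]
def proj(c,P):
    P=np.atleast_2d(P); q=(P-np.array(c["origin"]))@rot(c); q=q*[1,-1,-1]
    K=np.array([[c["fx"],0,c["cx"]],[0,c["fy"],c["cy"]],[0,0,1]])
    return cv2.projectPoints(q,np.zeros(3),np.zeros(3),K,np.array(c["D"],float))[0][:,0]
E
python3 - <<'E'
from h import *
for n in ["scene","top"]:
    c=cal(n); print(n,{k:np.round(v,3) for k,v in c.items()})
    im=robot.camera(n); cv2.imwrite(f"pics/{n}0.png",im)
    for l in ["bevel_jig","hinge_axis","board_handle","index_tip","pedal_pad","pedal_shaft","pencil","nail_tin","bung_2","bung_3"]:
        r=robot.mark_of(n,l); print(l,[(np.round(x["location"],1).tolist(),round(x["conf"],2)) for x in r[:3]])
s=robot.state(); print(s)
E
```

```text
scene {'fx': np.float64(470.058), 'fy': np.float64(470.058), 'cx': np.float64(259.414), 'cy': np.float64(186.542), 'D': array([-0.163,  0.   ,  0.   ,  0.   ,  0.   ]), 'origin': array([ 0.101, -0.823,  0.719]), 'attitude': array([ 0.859,  0.43 , -0.122, -0.251])}
bevel_jig [([256.2, 203.2], 0.96), ([326.7, 255.3], 0.66)]
hinge_axis []
board_handle [([206.0, 195.4], 0.7)]
index_tip [([225.6, 106.6], 0.77), ([270.3, 232.6], 0.39)]
pedal_pad [([269.3, 232.4], 0.97)]
pedal_shaft [([297.9, 228.6], 0.84)]
pencil []
nail_tin [([207.9, 175.9], 0.75)]
bung_2 [([326.8, 256.7], 0.77), ([294.8, 273.6], 0.56)]
bung_3 [([326.8, 256.7], 0.77), ([294.8, 273.6], 0.56)]
top {'fx': np.float64(446.252), 'fy': np.float64(446.252), 'cx': np.float64(256.195), 'cy': np.float64(193.725), 'D': array([-0.125,  0.   ,  0.   ,  0.   ,  0.   ]), 'origin': array([ 0.377, -0.057,  1.057]), 'attitude': array([ 0.707,  0.07 , -0.068, -0.7  ])}
bevel_jig [([260.0, 203.6], 0.96)]
hinge_axis [([262.6, 150.4], 0.71)]
board_handle [([261.1, 252.3], 0.69)]
index_tip [([204.3, 187.1], 0.71)]
pedal_pad [([329.5, 228.9], 0.8
[... 195 characters left out ...]
[363.2, 228.2], 0.58)]
{'t': 1.1, 'qpos': array([ 1.19021521e+00,  1.16004307e-01,  1.44160920e+00,  1.79611089e-05,
        1.58401472e+00, -3.77776571e-02]), 'qvel': array([-0.0001636 ,  0.000166  ,  0.00022617,  0.00128754,  0.00093597,
        0.00028487]), 'joint_efforts': array([-2.64360118e-03, -7.31747031e+01, -6.32655215e+01, -3.41499772e-04,
        8.24561812e-04, -2.23490969e-05]), 'tcp_pos': array([0.22687567, 0.63572829, 0.23129451]), 'orientation': array([ 2.16311022e-06,  8.17351983e-01,  5.76138642e-01, -1.98099664e-05]), 'force': array([-0.09290174, -1.10922357,  0.64417312]), 'wrist_torque': array([-0.01188704, -0.03427216, -0.00874388]), 'finger_gap': 0.08572693823017903}
```

View pics.

View pics/scene0.png

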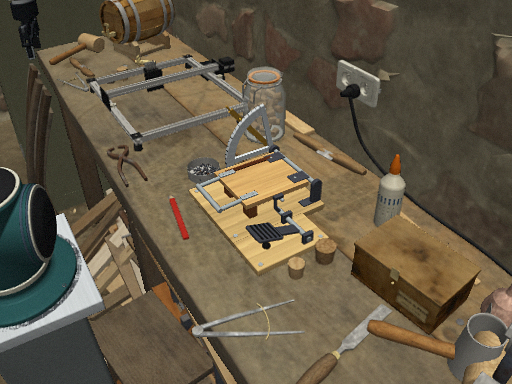

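View pics/top0.png

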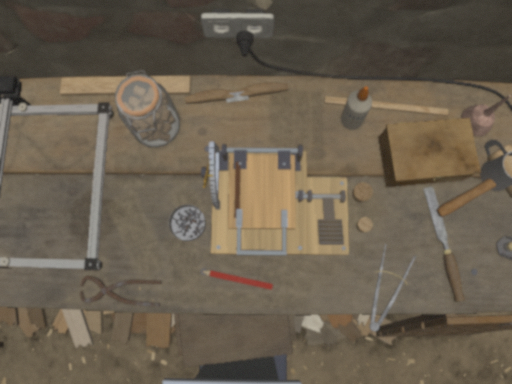

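```bash
python3 - <<'E'
from h import *
t=cal("top");s=cal("scene")
O=atz(t,[260,203.6],0);H=atz(t,[262.6,150.4],.067);B=atz(t,[261.1,252.3],.067);P=atz(t,[329.5,228.9],.065);S=atz(t,[327.4,198.1],.03)
print("top O,H,B,P,S",*[np.round(x,4) for x in (O,H,B,P,S)])
for n,px,z in [("O",[256.2,203.2],0),("B",[206,195.4],.067),("P",[269.3,232.4],.065),("S",[297.9,228.6],.03)]:
    print("scene",n,np.round(atz(s,px,z),4))
for n,px in [("tin",[184.8,226.2]),("b",[358.1,194.3]),("b",[363.2,228.2])]: print(n,np.round(atz(t,px,0.0),3))
# fit pose
from scipy.optimize import least_squares
pts=[("top",[260,203.6],[0,0,0]),("top",[262.6,150.4],[.11,0,.067]),("top",[261.1,252.3],[-.125,0,.067]),("top",[329.5,228.9],[-.082,-.155,.065]),("top",[327.4,198.1],[.01,-.155,.03]),
("scene",[256.2,203.2],[0,0,0]),("scene",[206,195.4],[-.125,0,.067]),("scene",[269.3,232.4],[-.082,-.155,.065]),("scene",[297.9,228.6],[.01,-.155,.03])]
C={"top":t,"scene":s}
def W(p,q): 
    c,sn=np.cos(p[2]),np.sin(p[2]); return np.array([p[0]+c*q[0]-sn*q[1],p[1]+sn*q[0]+c*q[1],q[2]])
f=lambda p: np.concatenate([proj(C[n],W(p,q))[0]-px for n,px,q in pts])
r=least_squares(f,[O[0],O[1],0],loss="soft_l1",f_scale=1.5); print(r.x,np.round(f(r.x).reshape(-1,2),1).tolist())
# index arm angle
def tip(p,a): return W(p,[.11-.19*np.cos(a),.113,.067+.19*np.sin(a)])
g=lambda a: np.concatenate([proj(t,tip(r.x,a[0]))[0]-[204.3,187.1],proj(s,tip(r.x,a[0]))[0]-[225.6,106.6]])
r2=least_squares(g,[.75]); print("idx",r2.x,g(r2.x))
for k in (0,1):
    for a0 in (.5,):
        rr=least_squares(lambda a:g(a)[2*k:2*k+2],[.75]); print(k,rr.x,rr.fun)
im=cv2.imread("pics/top0.png"); cv2.imwrite("pics/topz.png",cv2.resize(im[100:320,130:420],None,fx=2.6,fy=2.6,interpolation=cv2.INTER_CUBIC))
im=cv2.imread("pics/scene0.png"); cv2.imwrite("pics/scenez.png",cv2.resize(im[70:300,150:400],None,fx=2.6,fy=2.6,interpolation=cv2.INTER_CUBIC))
E
```

```text
top O,H,B,P,S [ 0.5617 -0.0632  0.    ] [ 0.6746 -0.0678  0.067 ] [ 0.4408 -0.0662  0.067 ] [ 0.4942 -0.2189  0.065 ] [ 0.571  -0.2212  0.03  ]
scene O [ 0.5671 -0.0655  0.    ]
scene B [ 0.4432 -0.0508  0.067 ]
scene P [ 0.4969 -0.2292  0.065 ]
scene S [ 0.5772 -0.2212  0.03  ]
tin [0.505 0.116 0.   ]
b [ 0.587 -0.301  0.   ]
b [ 0.504 -0.311  0.   ]
[ 0.56580376 -0.06532452  0.00690137] [[0.9, -1.7], [-1.4, -0.5], [0.0, -0.0], [0.9, 4.2], [-0.4, -2.5], [-0.5, 0.2], [2.2, 3.9], [-7.1, -0.1], [-0.4, -0.2]]
idx [0.89371443] [-0.86373672 -0.37630854 -0.31289575  0.33545682]
0 [0.88885608] [-0.83856263  0.04985348]
1 [0.89931387] [-0.01437754 -0.01239446]
```

```bash
cat >> h.py <<'E'
JP=[0.5658,-0.0653,0.0069]
def W(q,p=JP):
    c,sn=np.cos(p[2]),np.sin(p[2]); return np.array([p[0]+c*q[0]-sn*q[1],p[1]+sn*q[0]+c*q[1],q[2]])
def arm(a,r,y): return W([.11-r*np.cos(a),y,.067+r*np.sin(a)])
E
python3 - <<'E'
from h import *
for n,(x0,x1,y0,y1) in {"top":(150,400,120,290),"scene":(160,360,80,290)}.items():
    c=cal(n); im=cv2.imread(f"pics/{n}0.png"); k=2.8 if n=="scene" else 3.1
    z=cv2.resize(im[y0:y1,x0:x1],None,fx=k,fy=k,interpolation=cv2.INTER_CUBIC)
    def ln(A,B,col):
        a,b=[tuple(int(v) for v in (proj(c,p)[0]+.5-[x0,y0])*k) for p in (A,B)]; cv2.line(z,a,b,col,1)
    ln(W([.11,-.075,.067]),W([.11,.075,.067]),(255,0,0))
    ln(W([-.125,-.045,.067]),W([-.125,.045,.067]),(255,0,255))
    ln(arm(.894,0,.113),arm(.894,.19,.113),(0,255,255))
    ln(W([-.125,-.21,.018]),W([-.125,.1,.018]),(0,255,0))
    Z=lambda s:.065+s*np.sin(.3)*-1
    q=[(-.082+s*.031*np.cos(.3),-.155+t*.028,.065-s*.031*np.sin(.3)) for s,t in [(-1,-1),(-1,1),(1,1),(1,-1)]]
    for i in range(4): ln(W(q[i]),W(q[(i+1)%4]),(0,0,255))
    cv2.imwrite(f"pics/{n}z1.png",z)
E
```

```text
(no output)
```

View pics/topz1.png

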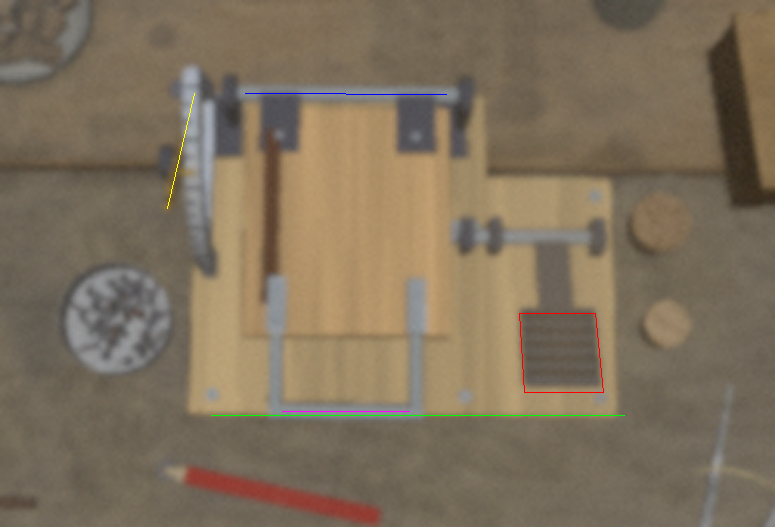

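View pics/scenez1.png

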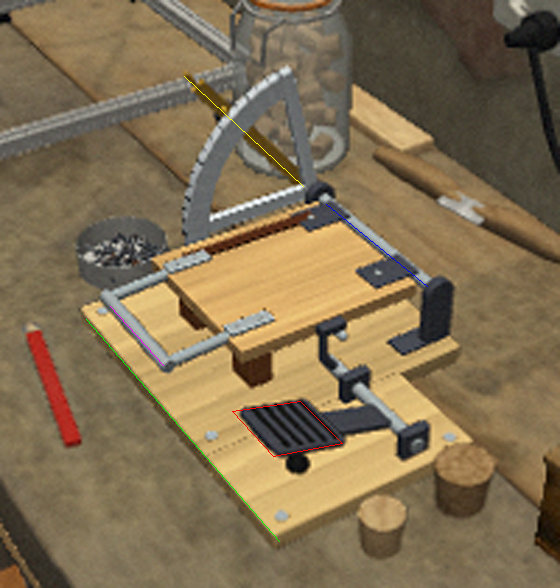

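Call:
play_rows:
  plan:
    - {"gripper": 0,"linear": [-48,35,-8],"rotation": [0,0,0]}
    - {"gripper": 0,"linear": [-48,35,-8],"rotation": [0,0,0]}
    - {"gripper": 0,"linear": [-48,35,-8],"rotation": [0,0,0]}
    - {"gripper": 0,"linear": [-48,35,-4],"rotation": [0,0,0]}
    - {"gripper": 0,"linear": [-48,35,0],"rotation": [0,0,0]}

```text
t: 1.72
tcp_pos: [0.3112, 0.3492, 0.2598]
orientation: [-0.0, 0.817, 0.576, 0.001]
force: [1.5, -0.5, 0.4]
finger_gap: 0.0003
```

Call:
play_rows:
  plan:
    - {"gripper": 0,"linear": [-48,35,0],"rotation": [0,0,0]}
    - {"gripper": 0,"linear": [-48,35,0],"rotation": [0,0,0]}
    - {"gripper": 0,"linear": [-48,35,0],"rotation": [0,0,0]}
    - {"gripper": 0,"linear": [-48,35,0],"rotation": [0,0,0]}
    - {"gripper": 0,"linear": [-48,35,0],"rotation": [0,0,0]}

```text
t: 2.35
tcp_pos: [0.3952, 0.0641, 0.2597]
orientation: [0.0, 0.817, 0.576, 0.001]
force: [1.8, -0.3, -0.7]
finger_gap: 0.0
```

Call:
play_rows:
  plan:
    - {"gripper": 0,"linear": [-48,35,0],"rotation": [0,0,0]}
    - {"gripper": 0,"linear": [-48,35,0],"rotation": [0,0,0]}
    - {"gripper": 0,"linear": [-48,35,0],"rotation": [0,0,0]}
    - {"gripper": 0,"linear": [-48,35,0],"rotation": [0,0,0]}
    - {"gripper": 0,"linear": [-48,35,0],"rotation": [0,0,0]}

```text
t: 2.98
tcp_pos: [0.4795, -0.221, 0.2595]
orientation: [0.0, 0.817, 0.576, 0.0]
force: [0.8, 1.2, 1.1]
finger_gap: -0.0001
```

Call:
play_rows:
  plan:
    - {"gripper": 0,"linear": [0,0,0],"rotation": [0,0,1]}
    - {"gripper": 0,"linear": [0,0,0],"rotation": [0,0,1]}
    - {"gripper": 0,"linear": [0,0,0],"rotation": [0,0,1]}
    - {"gripper": 0,"linear": [0,0,0],"rotation": [0,0,1]}
    - {"gripper": 0,"linear": [0,0,0],"rotation": [0,0,1]}

```text
t: 3.6
tcp_pos: [0.4793, -0.2189, 0.2594]
orientation: [0.0, 0.985, 0.174, 0.0]
force: [-0.6, -0.5, -0.2]
finger_gap: -0.0002
```

Call:
play_rows:
  plan:
    - {"gripper": 0,"linear": [0,0,0],"rotation": [0,0,1]}
    - {"gripper": 0,"linear": [0,0,0],"rotation": [0,0,1]}
    - {"gripper": 0,"linear": [0,0,0],"rotation": [0,0,0]}

```text
t: 3.98
tcp_pos: [0.4793, -0.2188, 0.2594]
orientation: [0.0, 1.0, 0.004, 0.0]
force: [0.6, -0.2, 0.3]
finger_gap: -0.0001
```

Call:
play_rows:
  plan:
    - {"gripper": 0,"linear": [3,2,55],"rotation": [0,0,0]}
    - {"gripper": 0,"linear": [2,0,55],"rotation": [0,0,0]}
    - {"gripper": 0,"linear": [0,0,50],"rotation": [0,0,0]}
    - {"gripper": 0,"linear": [0,0,20],"rotation": [0,0,0]}
    - {"gripper": 0,"linear": [0,0,10],"rotation": [0,0,0]}

```text
t: 4.6
tcp_pos: [0.4846, -0.221, 0.0695]
orientation: [0.0, 1.0, 0.004, 0.0]
force: [0.5, 0.0, 1.8]
finger_gap: 0.0002
```

Call:
play_rows:
  plan:
    - {"gripper": 0,"linear": [0,0,10],"rotation": [0,0,0]}
    - {"gripper": 0,"linear": [0,0,10],"rotation": [0,0,0]}

```text
t: 4.85
tcp_pos: [0.4851, -0.2213, 0.0505]
orientation: [0.001, 1.0, 0.003, 0.001]
force: [-2.5, -0.5, 6.8]
finger_gap: 0.0004
```

Call:
play_rows:
  plan:
    - {"gripper": 0,"linear": [0,0,7],"rotation": [0,0,0]}
    - {"gripper": 0,"linear": [0,0,6],"rotation": [0,0,0]}

```text
t: 5.1
tcp_pos: [0.4848, -0.2213, 0.0374]
orientation: [0.001, 1.0, 0.003, 0.001]
force: [-7.2, 0.7, 7.6]
finger_gap: -0.0003
```

Call:
play_rows:
  plan:
    - {"gripper": 0,"linear": [0,0,3],"rotation": [0,0,0]}
    - {"gripper": 0,"linear": [0,0,2],"rotation": [0,0,0]}

```text
t: 5.35
tcp_pos: [0.4851, -0.2215, 0.0351]
orientation: [0.001, 1.0, 0.003, 0.001]
force: [-24.5, 8.5, 50.0]
finger_gap: -0.0001
```

Call:
play_rows:
  plan:
    - {"gripper": 0,"linear": [0,0,0],"rotation": [0,0,0]}

```text
t: 5.48
tcp_pos: [0.4851, -0.2215, 0.0354]
orientation: [0.001, 1.0, 0.003, 0.001]
force: [-21.2, 7.9, 41.5]
finger_gap: -0.0002
```

```bash
python3 - <<'E'
from h import *
im=robot.camera("scene"); cv2.imwrite("pics/scene1.png",cv2.resize(im[80:290,160:360],None,fx=2.8,fy=2.8,interpolation=cv2.INTER_CUBIC))
E
```

```text
(no output)
```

View pics/scene1.png

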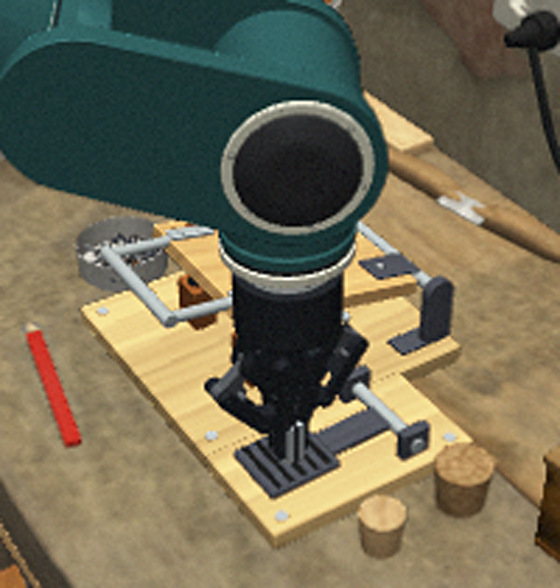

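The pedal's pad (zoom 285,460) is level on its stop and the bar handle (zoom 105–170, 245–315) has risen: the catch let go. Now I raise the arm and move to the bar, opening the gripper.

Call:
play_rows:
  plan:
    - {"gripper": 0,"linear": [0,0,-10],"rotation": [0,0,0]}
    - {"gripper": 0,"linear": [0,0,-20],"rotation": [0,0,0]}
    - {"gripper": 0,"linear": [0,0,-50],"rotation": [0,0,0]}
    - {"gripper": 0,"linear": [-5,0,-60],"rotation": [0,0,0]}
    - {"gripper": 0,"linear": [-30,0,-55],"rotation": [0,0,0]}

```text
t: 6.15
tcp_pos: [0.4495, -0.2209, 0.2291]
orientation: [0.0, 1.0, 0.004, 0.0]
force: [-1.0, -0.5, 0.6]
finger_gap: -0.0001
```

```bash
python3 - <<'E'
from h import *
from scipy.optimize import least_squares
obs=[]
for n in ["scene","top"]:
    c=cal(n)
    im=robot.camera(n); cv2.imwrite(f"pics/{n}2.png",cv2.resize(im[80:290,160:380],None,fx=2.8,fy=2.8,interpolation=cv2.INTER_CUBIC))
    for l in ["board_handle","pedal_pad","index_tip"]:
        r=robot.mark_of(n,l); print(n,l,[(np.round(x["location"],1).tolist(),round(x["conf"],2)) for x in r[:2]])
        if l=="board_handle" and r:
            px=np.array(r[0]["location"])
            s=least_squares(lambda a:proj(c,arm(a[0],.235,0))[0]-px,[.2]); print("angle",s.x,s.fun,arm(s.x[0],.235,0))
        if l=="index_tip" and r:
            px=np.array(r[0]["location"])
            s=least_squares(lambda a:proj(c,arm(a[0],.19,.113))[0]-px,[.8]); print("index",s.x,s.fun)
print(robot.state()["t"])
E
```

```text
scene board_handle [([206.0, 181.0], 0.87), ([298.0, 228.2], 0.57)]
angle [0.20530286] [2.59743097 0.33522964] [ 0.44573803 -0.06612844  0.11490796]
scene pedal_pad [([268.5, 229.4], 0.67)]
scene index_tip []
top board_handle [([261.0, 250.4], 0.69)]
angle [0.13122083] [0.24373868 0.01258462] [ 0.44282325 -0.06614855  0.09774847]
top pedal_pad [([330.7, 229.4], 0.52)]
top index_tip [([202.9, 182.1], 0.5)]
index [0.945596] [ 0.26971533 -0.01371106]
6.55
```

View pics/scene2.png

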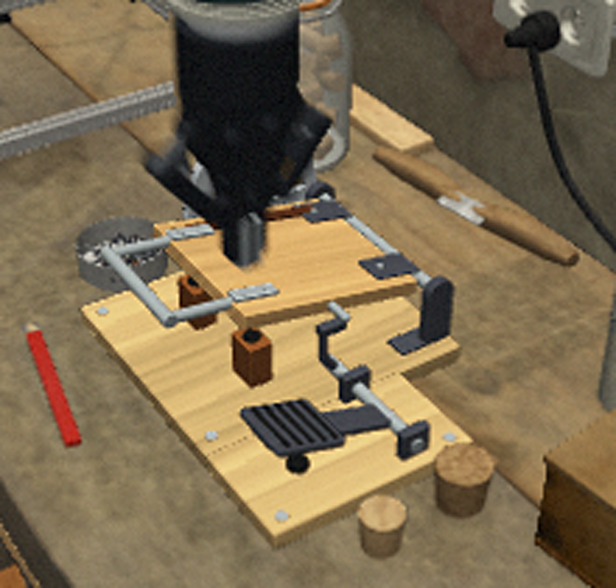

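View pics/top2.png

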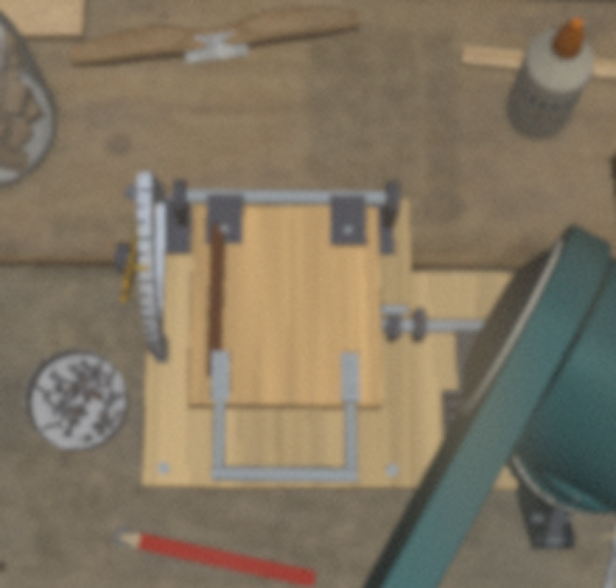

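Call:
play_rows:
  plan:
    - {"gripper": 0.6,"linear": [-4,-50,0],"rotation": [0,0,0]}
    - {"gripper": 0.6,"linear": [0,-55,0],"rotation": [0,0,0]}
    - {"gripper": 0.6,"linear": [0,-50,0],"rotation": [0,0,0]}
    - {"gripper": 0.6,"linear": [0,0,40],"rotation": [0,0,0]}
    - {"gripper": 0.6,"linear": [0,0,35],"rotation": [0,0,0]}

```text
t: 7.18
tcp_pos: [0.4443, -0.0652, 0.1492]
orientation: [-0.0, 1.0, 0.004, -0.001]
force: [0.4, 0.8, -1.3]
finger_gap: 0.0514
```

```bash
python3 - <<'E'
from h import *
for n in ["scene","wrist"]:
    c=cal(n); im=robot.camera(n)
    for a,col in ((.15,(0,255,0)),(.2,(0,255,255)),(.25,(0,0,255))):
        for y in (-.045,.045):
            p=proj(c,arm(a,.235,y))[0]; cv2.circle(im,tuple(int(round(v)) for v in p),1,col,-1)
    if n=="scene": im=cv2.resize(im[80:290,160:380],None,fx=2.8,fy=2.8,interpolation=cv2.INTER_CUBIC)
    cv2.imwrite(f"pics/{n}3.png",im)
E
```

```text
(no output)
```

View pics/scene3.png

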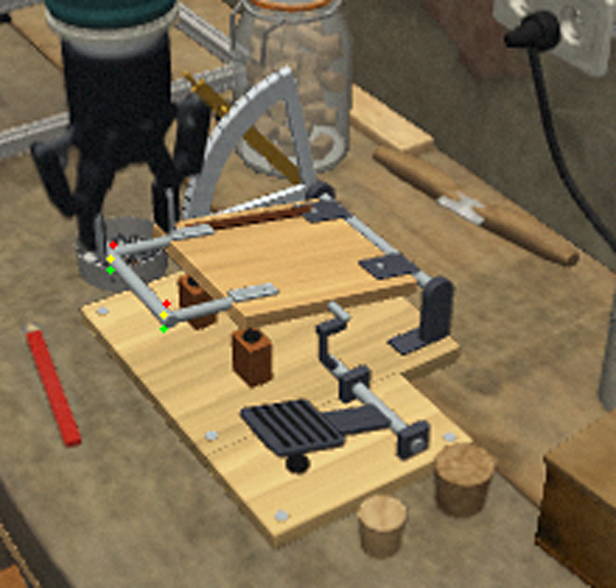

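View pics/wrist3.png

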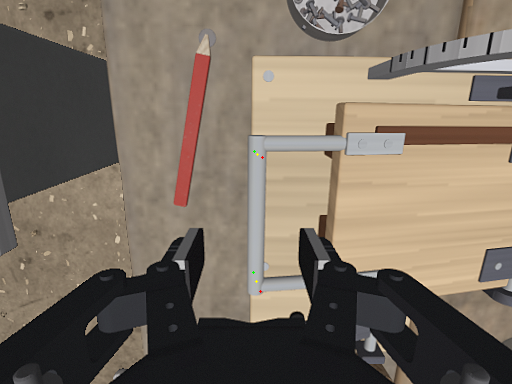

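The scene shows the bar ends at zoom (112,258) and (165,318), on the markers for 0.2 rad; the wrist view shows the fingers at (190,255) and (310,255), either side of the bar at column 257. Descending and gripping.

Call:
play_rows:
  plan:
    - {"gripper": 0.6,"linear": [1,0,30],"rotation": [0,0,0]}
    - {"gripper": 0.6,"linear": [1,0,25],"rotation": [0,0,0]}
    - {"gripper": 0.6,"linear": [0,0,0],"rotation": [0,0,0]}
    - {"gripper": 0,"linear": [0,0,0],"rotation": [0,0,0]}
    - {"gripper": 0,"linear": [0,0,0],"rotation": [0,0,0]}
  force: 40

```text
t: 7.9
tcp_pos: [0.447, -0.0662, 0.0976]
orientation: [0.0, 1.0, 0.003, 0.001]
force: [0.4, 0.3, 0.7]
finger_gap: 0.0154
```

Call:
play_rows:
  plan:
    - {"gripper": 0,"linear": [0,0,0],"rotation": [0,0,0]}
    - {"gripper": 0,"linear": [0,0,0],"rotation": [0,0,0]}

```text
t: 8.15
tcp_pos: [0.4458, -0.0662, 0.0966]
orientation: [0.0, 1.0, 0.003, -0.001]
force: [-9.9, -0.4, 1.9]
finger_gap: 0.0107
```

Call:
play_rows:
  plan:
    - {"gripper": 0,"linear": [3.8,0,-16],"rotation": [0,0,0]}
    - {"gripper": 0,"linear": [5,0,-15.7],"rotation": [0,0,0]}
    - {"gripper": 0,"linear": [6,0,-15.3],"rotation": [0,0,0]}
    - {"gripper": 0,"linear": [7,0,-14.8],"rotation": [0,0,0]}
    - {"gripper": 0,"linear": [8,0,-14.3],"rotation": [0,0,0]}

```text
t: 8.78
tcp_pos: [0.4741, -0.0661, 0.1735]
orientation: [0.0, 1.0, 0.003, -0.003]
force: [-26.4, -1.8, 12.3]
finger_gap: 0.01
```

Call:
play_rows:
  plan:
    - {"gripper": 0,"linear": [9,0,-13.7],"rotation": [0,0,0]}
    - {"gripper": 0,"linear": [10,0,-13],"rotation": [0,0,0]}
    - {"gripper": 0,"linear": [11,0,-12.3],"rotation": [0,0,0]}
    - {"gripper": 0,"linear": [6,0,-6],"rotation": [0,0,0]}
    - {"gripper": 0,"linear": [0,0,0],"rotation": [0,0,0]}

```text
t: 9.4
tcp_pos: [0.5104, -0.0661, 0.2215]
orientation: [0.001, 1.0, 0.003, -0.001]
force: [-41.0, -1.7, 35.0]
finger_gap: 0.0105
```

```bash
cat > look.py <<'E'
from h import *
import sys
from scipy.optimize import least_squares
k=sys.argv[1]
s=robot.state(); p=s["tcp_pos"]+[0,0,.019]
h=W([.11,0,.067]); print(s["t"],p,"TCP-angle",np.arctan2(p[2]-.067,h[0]-p[0]),"r",np.hypot(p[2]-.067,h[0]-p[0]),s["force"],s["finger_gap"])
for n in ["scene","top","wrist"]:
    c=cal(n); im=robot.camera(n); raw=im.copy(); cv2.imwrite(f"pics/{n}{k}raw.png",raw)
    for l,r0,y in (("board_handle",.235,0),("index_tip",.19,.113)):
        r=robot.mark_of(n,l)
        for q in r[:1]:
            px=np.array(q["location"]); f=least_squares(lambda a:proj(c,arm(a[0],r0,y))[0]-px,[.8]); print(n,l,px.round(1),round(q["conf"],2),f.x.round(3),f.fun.round(1))
E
python3 look.py 4
python3 - <<'E'
import cv2
im=cv2.imread("pics/scene4raw.png"); cv2.imwrite("pics/scene4.png",cv2.resize(im[60:250,180:360],None,fx=3,fy=3,interpolation=cv2.INTER_CUBIC))
E
```

```text
9.4 [ 0.51038525 -0.0661473   0.24050355] TCP-angle 0.8092680564094309 r 0.23971786456682254 [-40.97392898  -1.71466412  35.02254432] 0.010461483000549434
scene board_handle [231.9 125.3] 0.81 [0.789] [0.1 0.1]
wrist board_handle [249.7 246.1] 0.73 [0.776] [-1.3  2.6]
wrist index_tip [352.4  11.6] 0.96 [0.897] [0.5 2.3]
```

View pics/scene4.png

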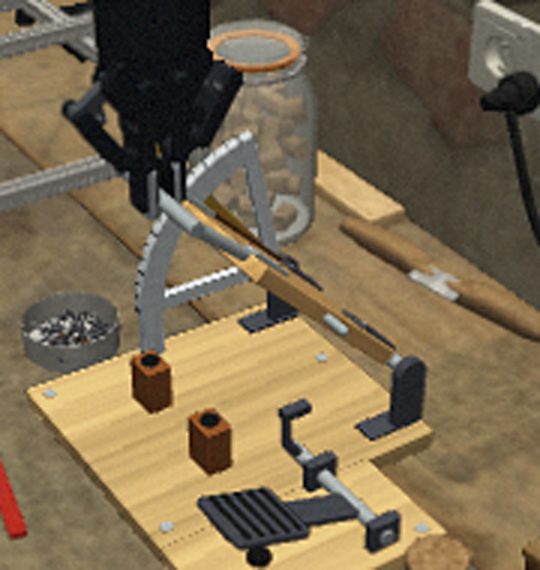

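View pics/wrist4raw.png

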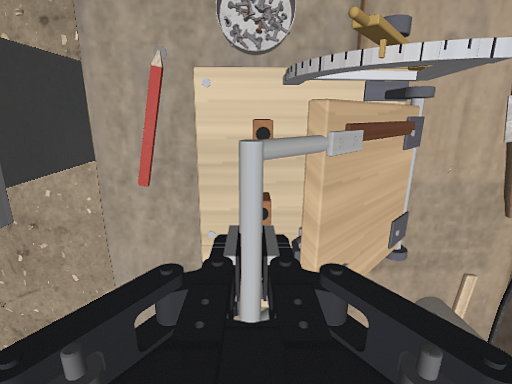

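Call:
play_rows:
  plan:
    - {"gripper": 0,"linear": [-3,0,-3],"rotation": [0,0,0]}
    - {"gripper": 0,"linear": [7,0,-7],"rotation": [0,0,0]}
    - {"gripper": 0,"linear": [7,0,-6],"rotation": [0,0,0]}
    - {"gripper": 0,"linear": [0,0,0],"rotation": [0,0,0]}
    - {"gripper": 0,"linear": [0,0,0],"rotation": [0,0,0]}

```text
t: 10.48
tcp_pos: [0.5228, -0.0661, 0.2341]
orientation: [0.001, 1.0, 0.003, -0.0]
force: [-7.4, -5.3, 4.2]
finger_gap: 0.0103
```

```bash
python3 look.py 5
python3 - <<'E'
import cv2
im=cv2.imread("pics/scene5raw.png"); cv2.imwrite("pics/scene5.png",cv2.resize(im[60:250,180:360],None,fx=3,fy=3,interpolation=cv2.INTER_CUBIC))
E
```

```text
10.475 [ 0.52277882 -0.06605718  0.25314927] TCP-angle 0.8827715878039208 r 0.24096935999687358 [-7.35067808 -5.32615464  4.24144715] 0.010321808146437463
scene board_handle [235.4 116.4] 0.86 [0.87] [2.2 1.8]
top board_handle [359.3 195.3] 0.49 [0.924] [-97.1  -0.8]
wrist board_handle [247.9 245.6] 0.59 [0.847] [-0.7  1.7]
wrist index_tip [322.3  19.5] 0.56 [0.907] [0.4 2.2]
```

View pics/scene5.png

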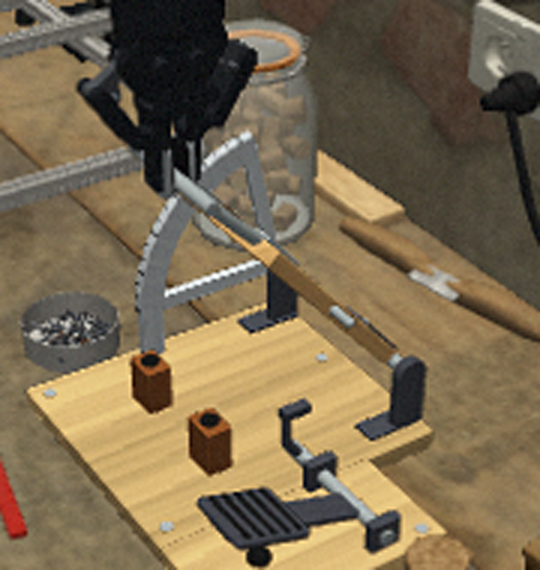

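```bash
python3 - <<'E'
from h import *
for n,(x0,x1,y0,y1,k) in {"scene":(215,330,95,205,6),"wrist":(200,460,0,270,2.8)}.items():
    c=cal(n); im=cv2.imread(f"pics/{n}5raw.png")
    z=cv2.resize(im[y0:y1,x0:x1],None,fx=k,fy=k,interpolation=cv2.INTER_CUBIC)
    def ln(A,B,col):
        a,b=[tuple(int(v) for v in (proj(c,p)[0]+.5-[x0,y0])*k) for p in (A,B)]; cv2.line(z,a,b,col,1,cv2.LINE_AA)
    for a,col in ((.82,(0,255,0)),(.86,(0,255,255)),(.90,(0,0,255))):
        def bp(u,y,h): # u from hinge towards handle, h normal offset (top +)
            q=np.array([.11-u*np.cos(a)+h*np.sin(a),y,.067+u*np.sin(a)+h*np.cos(a)]); return W(q)
        e=-.075 if n=="scene" else .075
        for h in (.007,-.007): ln(bp(.012,e,h),bp(.182,e,h),col)
        ln(bp(.182,-.075,.007),bp(.182,.075,.007),col)
        ln(bp(.235,-.05,0),bp(.235,.05,0),col)
    if n=="wrist":
        for a,col in ((.86,(255,0,0)),(.90,(255,0,255))):
            ln(arm(a,.15,.113),arm(a,.19,.113),col)
    cv2.imwrite(f"pics/{n}5o.png",z)
E
```

```text
(no output)
```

View pics/scene5o.png

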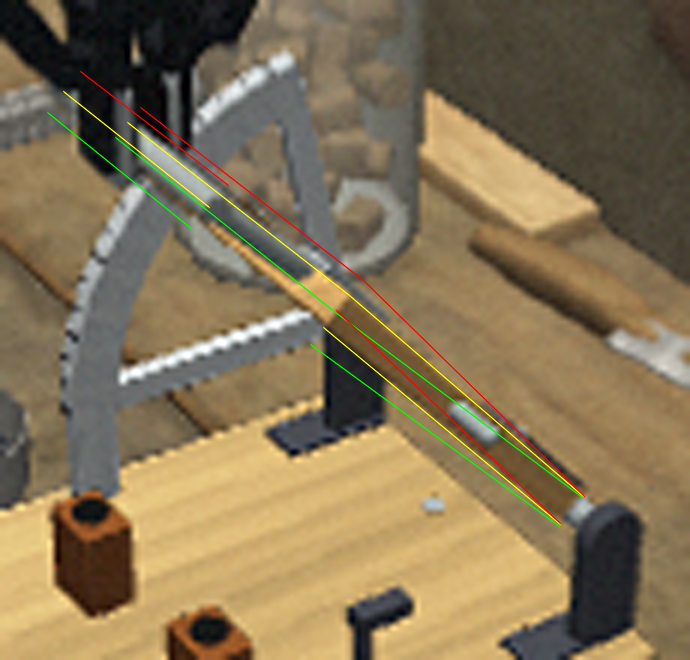

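View pics/wrist5o.png

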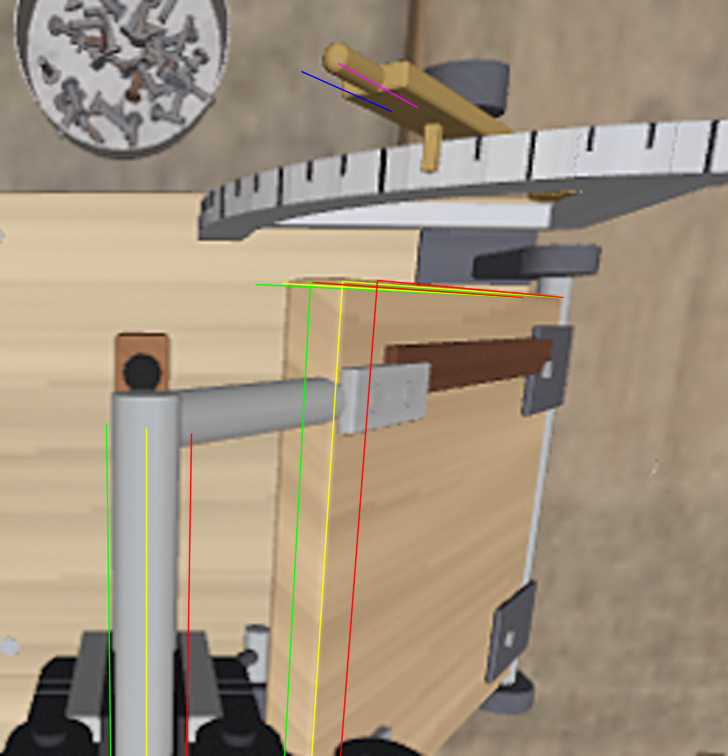

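Call:
play_rows:
  plan:
    - {"gripper": 0,"linear": [4,0,-3.5],"rotation": [0,0,0]}
    - {"gripper": 0,"linear": [3,0,-3],"rotation": [0,0,0]}
    - {"gripper": 0,"linear": [0,0,0],"rotation": [0,0,0]}
    - {"gripper": 0,"linear": [0,0,0],"rotation": [0,0,0]}
    - {"gripper": 0,"linear": [0,0,0],"rotation": [0,0,0]}

```text
t: 11.55
tcp_pos: [0.5298, -0.0661, 0.2403]
orientation: [0.001, 1.0, 0.003, -0.0]
force: [-4.3, -4.6, 0.8]
finger_gap: 0.0104
```

```bash
python3 look.py 6; python3 - <<'E'
from h import *
zs=[]
for n,(x0,x1,y0,y1,k) in {"scene":(215,330,95,205,3.4),"wrist":(200,390,0,182,2.06)}.items():
    c=cal(n); im=cv2.imread(f"pics/{n}6raw.png")
    z=cv2.resize(im[y0:y1,x0:x1],None,fx=k,fy=k,interpolation=cv2.INTER_CUBIC)
    def ln(A,B,col):
        a,b=[tuple(int(v) for v in (proj(c,p)[0]+.5-[x0,y0])*k) for p in (A,B)]; cv2.line(z,a,b,col,1,cv2.LINE_AA)
    for a,col in ((.86,(0,255,0)),(.90,(0,255,255)),(.94,(0,0,255))):
        def bp(u,y,h):
            return W(np.array([.11-u*np.cos(a)+h*np.sin(a),y,.067+u*np.sin(a)+h*np.cos(a)]))
        e=-.075 if n=="scene" else .075
        for h in (.007,-.007): ln(bp(.012,e,h),bp(.182,e,h),col)
        ln(bp(.182,-.075,.007),bp(.182,.075,.007),col)
        ln(bp(.235,-.05,0),bp(.235,.05,0),col)
        if n=="wrist": ln(arm(a,.15,.113),arm(a,.19,.113),col)
    zs.append(z[:374,:391])
h=min(z.shape[0] for z in zs)
cv2.imwrite("pics/both6.png",np.hstack([z[:h] for z in zs]))
E
```

```text
11.55 [ 0.52984855 -0.06605542  0.25933266] TCP-angle 0.921664499721876 r 0.24143925493074728 [-4.26312739 -4.57616333  0.76649106] 0.010418575093335082
scene board_handle [237.3 117.3] 0.77 [0.874] [0.6 0.5]
top board_handle [360.1 225.4] 0.4 [0.63] [-98.3  -1.4]
wrist board_handle [248.1 246.6] 0.85 [0.888] [-0.3  0.7]
wrist index_tip [304.1  24.1] 0.91 [0.9] [0.3 1.5]
```

View pics/both6.png

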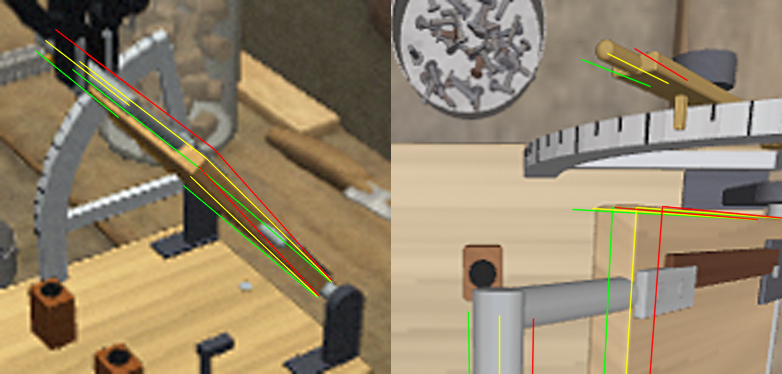

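The final overlay (scene corner at (205,160), wrist bar at column 498, index tip at (610,50)) puts the board at about 0.89 rad and the index at about 0.90. I'll hold once more to check stillness, then hand in.

Call:
play_rows:
  plan:
    - {"gripper": 0,"linear": [0,0,0],"rotation": [0,0,0]}
    - {"gripper": 0,"linear": [0,0,0],"rotation": [0,0,0]}

```text
t: 12.25
tcp_pos: [0.5299, -0.066, 0.2403]
orientation: [0.001, 1.0, 0.003, -0.0]
force: [-4.1, -5.3, 0.8]
finger_gap: 0.0104
```

```bash
python3 - <<'E'
from h import *
s=robot.state(); print(s["t"],s["tcp_pos"],s["qvel"].round(4),s["finger_gap"],s["force"])
print(robot.close_job())
E
```

```text
12.25 [ 0.52985618 -0.06603826  0.24034462] [-0.0003 -0.0005 -0.0004 -0.0002  0.0011 -0.0003] 0.010352790956360564 [-4.07308987 -5.3231781   0.84608637]
the job is handed in; nothing more can be done
None
```

I pressed the pedal down to its stop; the force rose to about 50 N and the picture showed the pad level. The board sprang ajar to about 0.2 rad, and the pedal came back up. I then pinched the bar handle, swung the board up and handed the job in at 12.25 s, holding it there.

**Angle:** My best reading is a board angle of about 0.89 rad and an index arm angle of about 0.90 rad. That is inside the 0.06 rad limit.

**Stillness and surroundings:** At hand-in the arm was still, with joint speeds of about 0.001 rad/s or less, and the grip held at a 10.4 mm gap. The pictures showed no sign that the index arm or the loose things had moved, but I did not measure each of them at the end.

**Readings that disagreed:**
- **Board angle:** The last readings ranged from 0.874 (scene camera) and 0.888 (wrist camera) to 0.92 worked out from the tool position. I trusted that one least: throughout the lift it put the bar 4 to 6 mm too far from the hinge.
- **Index arm angle:** One low-confidence top-camera reading gave 0.946. I set it aside because the others were 0.889 to 0.907.
- **Top camera:** It could not see the handle at the end, so its last readings there were false and I ignored them.
- **Push towards the hinge:** During the lift the arm pushed the board towards the hinge with about 54 N, which I eased off before the final adjustment.

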